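# Point out the tin with the proud lid, press it home, point again

## Task

Of the five slip-lid sample tins in the carrier, one has its lid standing proud: for the fault photograph, point at it with shut fingertips held a finger's breadth or two straight above the middle of that lid, touching nothing, for two seconds. Then press the lid fully down with the fingertips, and for the second photograph draw back up and finish still pointing just above it, touching nothing. Pick nothing up, do not crush the tin, do not touch another tin or bring the fingertips down over one as if pointing at it, and leave the log book, marker, crucible and vial alone.

Things in the scene. Friction and masses are not known exactly. Their poses are not given: they have to be found in the camera images.
- carrier: Fixed aluminium plate, 164 (x) x 256 (y) x 15 mm high, 25 mm high lips at its short ends. Origin: centre of its underside, on the worktop. Six seats at x = -37, +37 mm and y = +82, 0, -82 mm: recesses 65.5 mm wide, 8 mm deep, floor 7 mm above the worktop. Five hold a tin; the seat at x = +37, y = -82 mm is empty. Keep the wrist clear of the wall shelf: it begins at x = 0.61 m, 0.48 m up.
- proud_tin: The round aluminium slip-lid tin whose lid stands proud, loose in its seat (one of five of the seats, drawn anew each time). 64 mm across, 31 mm high when shut. Origin at the centre of its underside, 7 mm above the worktop; z up.
- proud_lid_top (a point): The centre of the top face of the proud lid (a flat disc 64 mm across); it moves with the lid. 38 mm above the worktop when the lid is home, 9 to 12 mm higher at the start. z up.
- proud_tin_lid (a joint): How far the proud lid stands up from its home position, in m: 0 fully home, 0.009 to 0.012 at the start. It slides straight down the tin with about 1 N of rubbing and stays where it is left; at 0 it meets the tin's rim and the tin is rigid.
- tin_1: A tin of the same make and size (64 mm across, 31 mm high) with its lid fully home, loose in another seat of the carrier, its top 38 mm above the worktop. Origin at the centre of its underside, z up. Not to be touched, nor pointed at.
- tin_2: A tin of the same make and size (64 mm across, 31 mm high) with its lid fully home, loose in another seat of the carrier, its top 38 mm above the worktop. Origin at the centre of its underside, z up. Not to be touched, nor pointed at.
- tin_3: A tin of the same make and size (64 mm across, 31 mm high) with its lid fully home, loose in another seat of the carrier, its top 38 mm above the worktop. Origin at the centre of its underside, z up. Not to be touched, nor pointed at.
- tin_4: A tin of the same make and size (64 mm across, 31 mm high) with its lid fully home, loose in another seat of the carrier, its top 38 mm above the worktop. Origin at the centre of its underside, z up. Not to be touched, nor pointed at.
- log_book: Dark green log book lying flat on the worktop to the right of the carrier, 109 x 153 x 10 mm, origin at the centre of its underside. A bystander.
- marker: Felt marker with a black cap, 134 mm long, 18 mm thick, lying on the log book; origin at the centre of its underside. A bystander.
- crucible: Small white porcelain crucible, 48 mm across, 36 mm high, standing between the log book and the carrier; origin at the centre of its underside. A bystander.
- vial: Screw-cap sample vial, 25 mm across, 60 mm high, standing to the left of the carrier; origin at the centre of its underside. A bystander.
Not all that is in view belongs to the job. Leave any purple look-alike of the proud_tin alone.

How it is judged:
On the way, in this order (a step that is already met when the one before it is completed fails the run):
1. the fingertips point at the proud tin: within 18 mm of straight above the middle of its lid, about 3 to 50 mm above it, touching nothing, for 1.5 s, while the lid is still proud (horizontal distance between the grasp point and proud_lid_top below 0.018 m and z of the grasp point in the frame of proud_lid_top between 0.022 and 0.07 m and contact force between the fingers and anything else below 0.1 N and value of joint proud_tin_lid above 0.006 m), for 1.5 s.
2. the fingertips press the lid down to within 2 mm of home (value of joint proud_tin_lid below 0.002 m and contact force between the fingers and proud_tin above 0.3 N), for 0.02 s.
At the end, for the whole second after the job is handed in: The proud lid is home (within 2 mm), its tin stands upright in its seat (within 10 mm of where it was), the other tins are in theirs (within 8 mm), and the fingertips are held, touching nothing, within 18 mm of straight above the middle of the lid and about 3 to 50 mm above it (horizontal distance between the grasp point and proud_lid_top below 0.018 m and z of the grasp point in the frame of proud_lid_top between 0.022 and 0.07 m and contact force between the fingers and anything else below 0.1 N and value of joint proud_tin_lid below 0.002 m and distance of proud_tin from where it was at the start of the episode below 0.01 m and angle between proud_tin's own z axis and vertical below 0.08 rad and linear speed of proud_tin below 0.01 m/s and distance of each of tin_1, tin_2, tin_3, tin_4 from where it was at the start of the episode below 0.008 m).
It fails at once if the proud tin is lifted, dragged or tipped, or its lid pulled up (height (world z) of proud_tin above 0.013 m or distance of proud_tin from where it was at the start of the episode above 0.012 m or angle between proud_tin's own z axis and vertical above 0.15 rad or value of joint proud_tin_lid above 0.015 m).
It fails at once if the tin is crushed (more than 40 N) (contact force between the fingers and proud_tin above 40 N).
It fails at once if another tin is touched or shifted (contact force between any of the arm, the fingers and tin_1 above 0.5 N or contact force between any of the arm, the fingers and tin_2 above 0.5 N or contact force between any of the arm, the fingers and tin_3 above 0.5 N or contact force between any of the arm, the fingers and tin_4 above 0.5 N or distance of any of tin_1, tin_2, tin_3, tin_4 from where it was at the start of the episode above 0.008 m).
It fails at once if the fingertips are brought down over the middle of another tin, as if pointing at it ((horizontal distance between the grasp point and tin_1 below 0.018 m and z of the grasp point in the frame of tin_1 below 0.09 m) or (horizontal distance between the grasp point and tin_2 below 0.018 m and z of the grasp point in the frame of tin_2 below 0.09 m) or (horizontal distance between the grasp point and tin_3 below 0.018 m and z of the grasp point in the frame of tin_3 below 0.09 m) or (horizontal distance between the grasp point and tin_4 below 0.018 m and z of the grasp point in the frame of tin_4 below 0.09 m)).
It fails at once if a bystander is disturbed (distance of any of log_book, marker, crucible, vial from where it was at the start of the episode above 0.015 m).
It also fails if it takes over 35 s, if anything falls off the work surface, if the arm or the gripper's body presses on something with over 40 N, if the wrist force passes 120 N, or if a joint passes its speed limit or range.

## Robot

A 6-joint arm with a two-finger parallel gripper is mounted at the origin on a cart in front of the work surface, level with it; the furniture and walls round the work are solid. World frame = base frame: x ahead of the robot, y to its left, z up, the work surface at z = 0. Lengths are in m, angles in rad, forces in N, time in s.
With the tool pointing down it reaches from about 0.325 to 0.775 m from the base axis. Payload 5.5 kg.
Tool frame: the origin (TCP) lies at the very end of the fingers, on their centre line; the grasp point (between the pads) lies 19 mm behind it; z points along the fingers, y is the direction in which the jaws open and shut (so a half turn about z gives the same grasp; the last joint's range is limited). The gripper opens to 85 mm and grips with 20 to 120 N. Pads are 22 mm wide; open, the fingers measure 114 mm over their backs; the gripper's body (76 mm by 85 mm) begins 54 mm behind the grasp point. The pads swing forward as they close: fully open they stand 13 mm farther back than shut.
Start: joints at [-1.373, 0.091, 1.231, -0, 1.82, -0.057], TCP at [0.151, -0.581, 0.192] pointing down, gripper open.
Joint ranges: [-2.87, 2.87], [-0.86, 2.18], [0.17, 2.46], [-1.51, 4.65], [0.06, 2.69], [-2.65, 2.65]. Speed limits (rad/s): [2.57, 2.57, 3.01, 3.14, 3.14, 3.14].

## Interface

Orientations are given as a unit quaternion [x, y, z, w].
In Python, from rig import readout, optics, arm, spot_in, masks_of, pinpoint gives the robot as it stands.
- The arm moves only by the tool play_rows, never from a script. Its argument "motion" is a list of rows, each a list of 3 entries, a list of its own where there are three numbers: the opening, from 0 (shut) to 1 (fully open), then the shift along the world's x, y, z in mm, then the turn about the world's z in degrees. In form: [[jaw, [tx, ty, tz], spin], ...]. A call has 1 to 5 rows; each row shifts and turns the commanded pose from where the row before left it; what a row does not reach is not made up. A row lasts 1/10 s, in which the tool goes at most 50 mm and 8.59 degrees, less where a joint would pass 70% of its speed; a pose out of reach is approached as far as the arm can. A call with a gripper value outside its range is refused whole. The fingers move at their own pace and stop on an object; the grip force is fixed at half the most. Time passes only in rows, so rows that do not move let the fingers close. It gives the time, the measured TCP pose, the force and the opening at its end, in the units of the state.
- readout.get_state(): the state, without advancing time (a new reading comes with each control period).
- optics.snapshot(name): name is "side" or "top" or "wrist"; returns a dict with "pixels" (480x640x3 uint8, red, green, blue), "range_z" (480x640 float32, m along the optical axis (not along the pixel's ray), 0 where there is no reading), "camera_matrix" (3x3 intrinsics, pixels), "k1" (the pictures are not rectified: a ray, as slopes to the right and down, at radius r is drawn at 1 + k1 r^2 times it, then the intrinsics apply), "camera_from_world" (4x4, takes a point from world to camera coordinates). Camera axes: x right, y down, z forward; pixel columns grow to the right and rows downward; lengths in m; the calibration is good to about 2 mm. A picture is of the moment at which its call begins.
- arm.finish_job(): hands the job in, once; it reports no verdict.
Trained networks look in the newest picture that a camera, given by its name, has taken for a name from the list of things; names that differ only in an ending like _2 or _b are one class to them, and where a whole thing is asked for, a point or a joint stands for the part that bears it (a point fixed in the world has none). Each returns a list of dicts, best first, with "p" (0 to 1); they miss things now and then, are a little off and sometimes report something else, mostly with a low value. They report only what shows in the picture. A call takes as long as a camera call. They do not tell look-alikes from the thing itself.
- spot_in(query, camera): "box" ([left, top, right, bottom] in pixels, round what is visible of it).
- masks_of(query, camera): "region" (480x640 bool, what is visible of it) and "box" ([left, top, right, bottom] in pixels, round what is visible of it).
- pinpoint(query, camera): "point" ([column, row] in pixels: a listed point, or the origin of a listed thing).
The state is a dict: "time_s": time; "qpos": joint angles; "dq": joint speeds; "effort": joint torques, N m; "eef_pos": TCP position; "tool_rot": TCP orientation; "force": force on the tool from outside, world axes, zero at the start; "ft_torque": the same for the moment, N m; "grip_width": finger opening in m.
Only numpy, scipy, OpenCV 4.12 (cv2) and the standard library are available. Lean on these libraries where they do the work, as an engineer would, in place of code of your own. Each camera call takes 0.05 s, during which the arm holds its last target.

## Working session

There is one attempt and no reset: what is moved stays moved. The work goes in short steps, Python scripts to look and compute and a tool call to move; the robot and the scene stay as the last step left them, time stands still between calls to the robot, and variables do not carry over. Pictures are saved under pics/ and viewed, and the job is handed in when it is done.

Besides the shell and the picture viewer there is one more tool, called after ">>>" as name([rows], argument=value, ...), one row to a line, values as JSON. play_rows: Moves the arm, as the interface text tells. Its arguments: {"type":"object","properties":{"motion":{"type":"array"}},"required":["motion"]}

```bash
mkdir -p pics
cat > h.py <<'E'
import numpy as np, cv2
from rig import readout, optics, arm, spot_in, masks_of, pinpoint
def snap(n,f=None):
    s=optics.snapshot(n)
    if f: cv2.imwrite('pics/'+f,cv2.cvtColor(s['pixels'],cv2.COLOR_RGB2BGR))
    return s
def cloud(s):
    K=s['camera_matrix'];k=s['k1'];T=np.linalg.inv(s['camera_from_world'])
    v,u=np.mgrid[0:480,0:640].astype(float)
    p=np.stack([u.ravel(),v.ravel()],1)[:,None]
    # undistort by cv2
    q=cv2.undistortPoints(p,np.array(K,float),np.array([k,0,0,0],float))[:,0].reshape(480,640,2)
    z=s['range_z']; P=np.dstack([q[...,0]*z,q[...,1]*z,z])
    W=P@T[:3,:3].T+T[:3,3]; W[z==0]=np.nan
    return W
E
python3 - <<'E'
from h import *
for n in ('top','side'):
    s=snap(n,n+'1.png'); W=cloud(s); np.save(n+'.npy',W)
    for q in ('proud_tin','proud_lid_top','carrier'):
        for d in (pinpoint(q,n)): 
            c,r=map(int,d['point']); print(n,q,d['p'],c,r,W[min(r,479),min(c,639)].round(4))
    for d in spot_in('tin_1',n): print(n,'box',d)
print(readout.get_state())
E
```

```text
top proud_tin 0.71 372 244 [0.4269 0.0019 0.0351]
top proud_tin 0.68 300 241 [0.4313 0.1817 0.0451]
top proud_lid_top 0.71 371 244 [0.427  0.0043 0.0338]
top proud_lid_top 0.64 301 240 [0.4336 0.1792 0.0482]
top carrier 0.82 273 219 [0.4887 0.2526 0.0168]
top box {'box': [259.4, 221.0, 282.0, 253.5], 'p': 0.81}
top box {'box': [234.1, 186.4, 259.8, 212.0], 'p': 0.75}
top box {'box': [264.7, 192.3, 289.8, 218.4], 'p': 0.74}
top box {'box': [228.5, 212.6, 256.2, 238.5], 'p': 0.57}
side proud_tin 0.67 321 278 [0.417  0.2009 0.03  ]
side proud_lid_top 0.85 347 239 [0.4304 0.0034 0.0313]
side proud_lid_top 0.58 319 263 [0.434  0.1722 0.0482]
side proud_lid_top 0.34 268 288 [0.5085 0.269  0.0195]
side carrier 0.59 282 297 [0.4552 0.3114 0.0356]
side box {'box': [251.3, 269.0, 282.1, 288.2], 'p': 0.95}
side box {'box': [283.4, 281.0, 311.8, 302.5], 'p': 0.95}
side box {'box': [255.6, 293.6, 291.2, 321.1], 'p': 0.79}
{'time_s': 0.5, 'qpos': array([-1.37269890e+00,  9.11251774e-02,  1.23075675e+00, -3.67013373e-06,
        1.81977048e+00, -5.67121187e-02]), 'dq': array([ 0.00027841,  0.00075728, -0.0004065 ,  0.00092857,  0.00140134,
       -0.00223633]), 'effort': array([-1.56753518e-03, -4.57913840e+01, -4.17657530e+01, -1.13612850e-04,
        1.13802475e-03,  4.01875423e-05]), 'eef_pos': array([ 0.15122786, -0.58063569,  0.19242806]), 'tool_rot': array([ 9.91895041e-01,  1.27059930e-01, -3.88446262e-06, -2.96779087e-05]), 'force': array([-0.21867153,  0.3744058 , -0.14437511]), 'ft_torque': array([-0.0212765 , -0.02163165, -0.02332502]), 'grip_width': 0.0854647306334213}
```

Run:
```python
import cv2,numpy as np
a=cv2.imread('pics/top1.png');b=cv2.imread('pics/side1.png')
cv2.imwrite('pics/topc.png',cv2.resize(a[150:300,200:400],None,fx=4,fy=4,interpolation=2))
cv2.imwrite('pics/sidec.png',cv2.resize(b[210:360,220:420],None,fx=4,fy=4,interpolation=2))
```

```text
(no output)
```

View pics/top1.png

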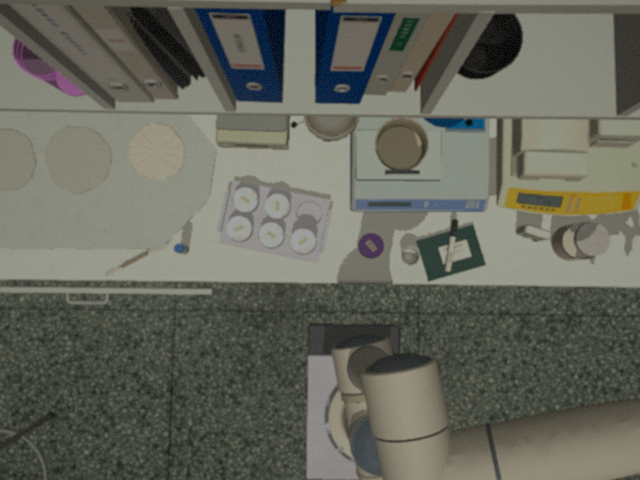

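View pics/topc.png

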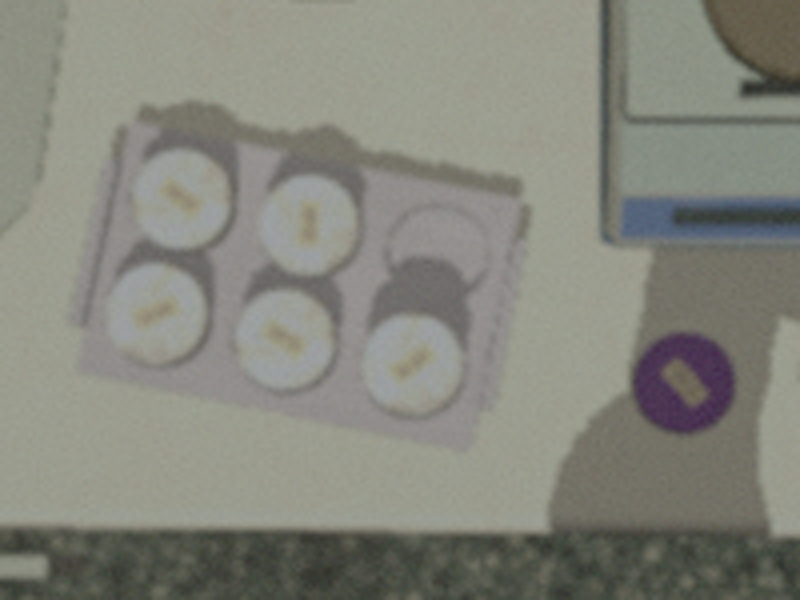

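View pics/sidec.png

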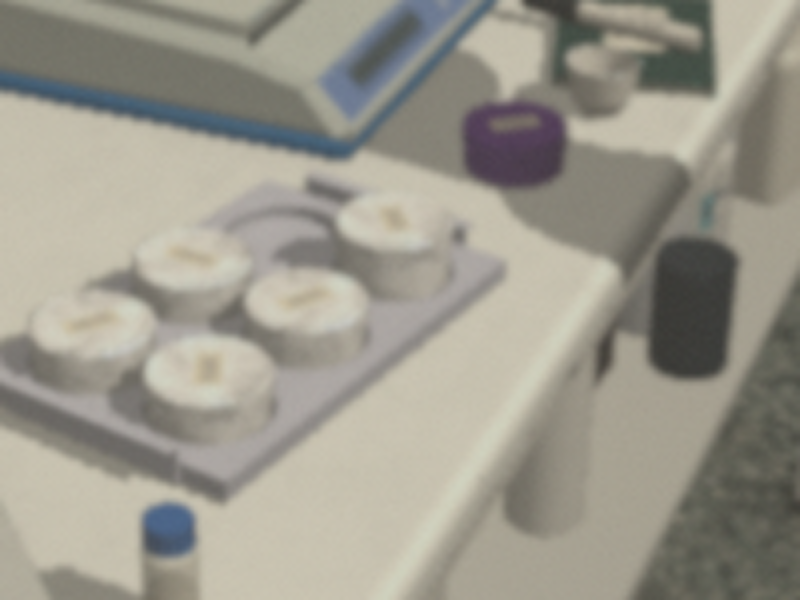

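The top view has five candidate tins, at (245,199), (277,206), (239,228), (271,235) and (303,241), plus the purple look-alike at (371,245), which I'll leave alone. In both views the tin next to the empty seat, (303,241), looks tallest and casts the longest shadow. I'll check that against the depth data.

Run:
```python
from h import *
from scipy.optimize import least_squares
C=[]
for n,pts in (('top',[(245,199),(277,206),(239,228),(271,235),(303,241)]),('side',[(243,291),(268,274),(272,302),(296,285),(319,264)])):
    W=np.load(n+'.npy')
    for (u,v) in pts:
        z=W[v-4:v+5,u-4:u+5].reshape(-1,3); print(n,u,v,np.nanmedian(z,0).round(4),'std z',np.nanstd(z[:,2]).round(4))
    # carrier seat fit: points with z>28mm within the carrier area
    M=(W[...,2]>0.030)&(W[...,2]<0.06)&(W[...,0]>.35)&(W[...,0]<.65)&(W[...,1]>.1)&(W[...,1]<.4)
    seats=np.array([(-.037,.082),(-.037,0),(-.037,-.082),(.037,.082),(.037,0)])
    P=W[M]
    def model(p):
        c,s=np.cos(p[2]),np.sin(p[2]); return seats@np.array([[c,s],[-s,c]])+p[:2]
    p=np.array([.48,.25,-.2])
    for i in range(30):
        m=model(p); d=np.linalg.norm(P[:,None,:2]-m,axis=2); k=d.argmin(1); ok=d.min(1)<.037
        cen=np.array([P[ok&(k==j),:2].mean(0) for j in range(5)])
        p=least_squares(lambda q:(model(q)-cen).ravel(),p).x
    print(n,'pose',p.round(4)); print(np.c_[model(p),cen,[np.median(P[ok&(k==j),2]) for j in range(5)]].round(4))
    s=optics.snapshot(n) if 0 else None
```

```text
top 245 199 [0.5359 0.3223 0.0371] std z 0.0028
top 277 206 [0.5194 0.2414 0.0371] std z 0.0027
top 239 228 [0.4624 0.335  0.0374] std z 0.0028
top 271 235 [0.4459 0.2547 0.0374] std z 0.0027
top 303 241 [0.4312 0.1742 0.0477] std z 0.0029
top pose [ 0.4841  0.2482 -0.1882]
[[0.4631 0.3356 0.4632 0.3354 0.0372]
 [0.4478 0.2551 0.4478 0.2551 0.0369]
 [0.4324 0.1745 0.4325 0.1748 0.0473]
 [0.5358 0.3218 0.5356 0.3214 0.0368]
 [0.5205 0.2412 0.5205 0.2416 0.0369]]
side 243 291 [0.535  0.3261 0.0376] std z 0.0011
side 268 274 [0.5211 0.2446 0.0374] std z 0.0013
side 272 302 [0.4632 0.3381 0.0375] std z 0.001
side 296 285 [0.4483 0.2611 0.0377] std z 0.0011
side 319 264 [0.4322 0.1756 0.048 ] std z 0.0011
side pose [ 0.4825  0.2561 -0.2012]
[[0.4627 0.3439 0.462  0.3426 0.0371]
 [0.4463 0.2635 0.4468 0.2625 0.0374]
 [0.4299 0.1832 0.4299 0.1858 0.0469]
 [0.5352 0.3291 0.5347 0.329  0.0373]
 [0.5188 0.2488 0.5195 0.2485 0.0375]]
```

View pics/side1.png

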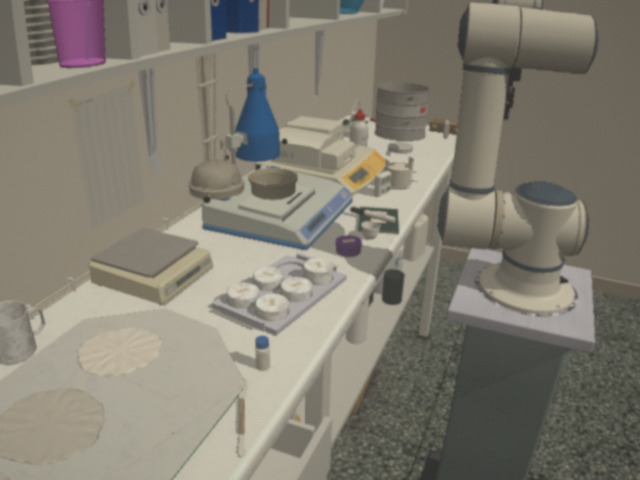

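The depth data agrees. The top camera puts four lids at about z=0.037 and the tin at (303,241) at 0.0475, so it stands about 10 mm proud. The side view shows the same at (319,264), z=0.048. In the enlarged crop it's also clearly the taller one, beside the empty seat. The target is (0.432, 0.175). I'll approach from the right at z≈0.19 with the jaws shut.

>>> play_rows([
  [0,[25,33,0],0],
  [0,[25,33,0],0],
  [0,[25,33,0],0],
  [0,[25,33,0],0],
  [0,[25,33,0],0],
])

```text
time_s: 1.0
eef_pos: [0.2769, -0.4143, 0.1926]
tool_rot: [0.992, 0.127, 0.0, 0.0]
force: [1.3, 0.9, 0.2]
grip_width: 0.0121
```

>>> play_rows([
  [0,[30,38,0],0],
  [0,[30,38,0],0],
  [0,[30,38,0],0],
  [0,[30,38,0],0],
  [0,[5,45,0],0],
])

```text
time_s: 1.5
eef_pos: [0.4029, -0.2168, 0.1918]
tool_rot: [0.992, 0.128, 0.0, -0.0]
force: [-0.4, 0.4, 0.5]
grip_width: -0.0002
```

>>> play_rows([
  [0,[3,45,0],0],
  [0,[3,45,0],0],
  [0,[3,45,0],0],
  [0,[3,45,0],0],
  [0,[3,45,0],0],
])

```text
time_s: 2.0
eef_pos: [0.416, 0.0081, 0.1928]
tool_rot: [0.992, 0.127, 0.001, 0.0]
force: [1.9, -0.1, -0.2]
grip_width: 0.0
```

Next I'll move above the proud lid and take a wrist picture to refine the position.

>>> play_rows([
  [0,[4,42,0],0],
  [0,[4,42,-10],0],
  [0,[4,42,-20],0],
  [0,[4,41,-20],0],
  [0,[0,0,0],0],
])

```text
time_s: 2.5
eef_pos: [0.4303, 0.1771, 0.1389]
tool_rot: [0.992, 0.13, -0.003, -0.0]
force: [0.6, -0.8, -0.6]
grip_width: -0.0002
```

Run:
```python
from h import *
s=snap('wrist','w1.png');W=cloud(s)
for q in ('proud_lid_top',):
    for d in pinpoint(q,'wrist'): print(d)
for d in masks_of('proud_tin','wrist'):
    P=W[d['region']]; z=np.nanmedian(P[:,2]); t=P[(P[:,2]>z-.005)&(P[:,2]<z+.008)]
    print(d['p'],d['box'],z,t[:,:2].mean(0),t[:,:2].min(0),t[:,:2].max(0))
print(readout.get_state()['eef_pos'])
```

```text
{'point': [324.8, 227.3], 'p': 0.71}
{'point': [500.0, 275.5], 'p': 0.68}
0.96 [288.8, 181.5, 364.0, 260.9] 0.04726609247260605 [0.43494855 0.1755816 ] [0.40139203 0.14332639] [0.46588874 0.2071731 ]
0.87 [459.4, 231.3, 533.0, 304.0] 0.030011899085365112 [0.42655543 0.00694571] [ 0.39359694 -0.0268812 ] [0.45729431 0.03741881]
[0.43225555 0.17308265 0.14285997]
```

View pics/w1.png

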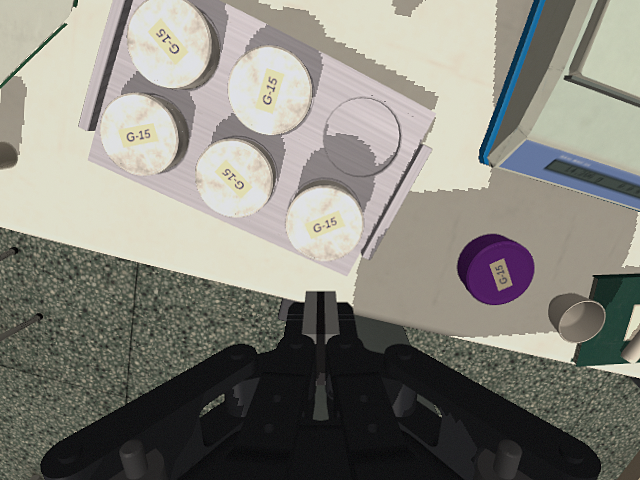

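The wrist camera puts the proud lid (pixel 325,224) at (0.434, 0.175, 0.047), 2–3 mm from the fingertips' x,y. I'll descend to about 20 mm above it and hold.

>>> play_rows([
  [0,[1,2,-20],0],
  [0,[0,0,-20],0],
  [0,[0,0,-20],0],
  [0,[0,0,-15],0],
  [0,[0,0,0],0],
])

```text
time_s: 3.15
eef_pos: [0.4325, 0.174, 0.0659]
tool_rot: [0.992, 0.126, -0.001, 0.0]
force: [0.0, -0.5, 0.0]
grip_width: 0.0004
```

>>> play_rows([
  [0,[0,0,0],0],
  [0,[0,0,0],0],
  [0,[0,0,0],0],
  [0,[0,0,0],0],
  [0,[0,0,0],0],
])

```text
time_s: 3.65
eef_pos: [0.4334, 0.1755, 0.0679]
tool_rot: [0.992, 0.127, 0.0, -0.0]
force: [0.2, 0.5, -0.2]
grip_width: 0.0002
```

>>> play_rows([
  [0,[0,0,0],0],
  [0,[0,0,0],0],
  [0,[0,0,0],0],
  [0,[0,0,0],0],
  [0,[0,0,0],0],
])

```text
time_s: 4.15
eef_pos: [0.4332, 0.1753, 0.0674]
tool_rot: [0.992, 0.127, -0.0, 0.0]
force: [-0.5, 0.6, 0.4]
grip_width: -0.0001
```

>>> play_rows([
  [0,[0,0,0],0],
  [0,[0,0,0],0],
  [0,[0,0,0],0],
  [0,[0,0,0],0],
  [0,[0,0,0],0],
])

```text
time_s: 4.65
eef_pos: [0.4332, 0.1754, 0.0675]
tool_rot: [0.992, 0.127, 0.0, -0.0]
force: [-0.2, 0.8, 0.8]
grip_width: -0.0003
```

>>> play_rows([
  [0,[0,0,0],0],
  [0,[0,0,0],0],
  [0,[0,0,0],0],
  [0,[0,0,0],0],
  [0,[0,0,0],0],
])

```text
time_s: 5.15
eef_pos: [0.4332, 0.1754, 0.0675]
tool_rot: [0.992, 0.127, -0.0, -0.0]
force: [0.5, -0.6, 0.3]
grip_width: -0.0002
```

Run:
```python
from h import *
s=snap('side','s2.png');snap('wrist','w2.png')
st=readout.get_state();print(st['time_s'],st['eef_pos'],st['force'])
a=cv2.imread('pics/s2.png');cv2.imwrite('pics/s2c.png',cv2.resize(a[190:330,230:400],None,fx=4,fy=4,interpolation=2))
```

```text
5.25 [0.43324565 0.17536779 0.06750989] [ 0.54142623 -0.04386595  0.0053235 ]
```

View pics/s2c.png

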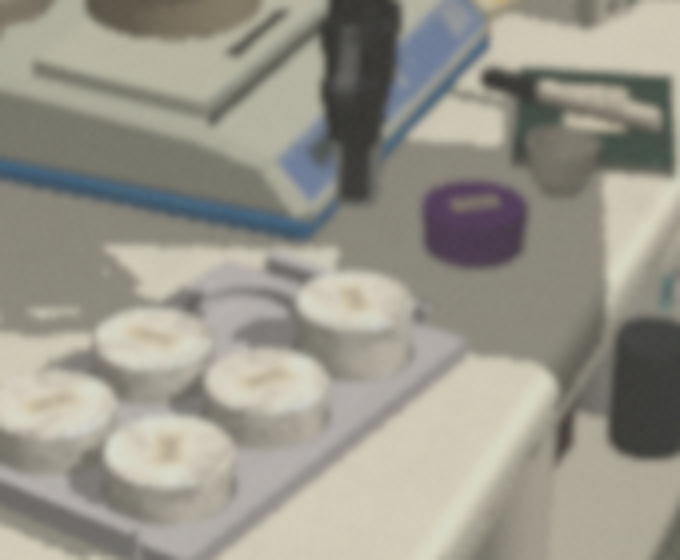

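The side view shows the tip at about (319,239), further above the lid centre (319,264) than 20 mm should look. I'll measure the fingertips in depth before pressing.

```bash
python3 - <<'E'
from h import *
for n in ('side','top'):
    s=snap(n,n+'3.png');W=cloud(s)
    if n=='side':
        for r in range(215,272,3): print(r,W[r,319].round(3),s['pixels'][r,319])
    T=s['camera_from_world'];st=readout.get_state()
    for P in (st['eef_pos'],[.434,.175,.047]):
        c=T[:3,:3]@P+T[:3,3];x=c[:2]/c[2];x=x*(1+s['k1']*(x@x));K=s['camera_matrix'];print(n,P,(K[:2,:2]@x+K[:2,2]).round(1),c[2])
    D=W[...,:2]-[.433,.175]; M=(np.hypot(D[...,0],D[...,1])<.06)&(W[...,2]>.055)&(W[...,2]<.25)
    print(M.sum(), np.nanmin(W[M][:,2]) if M.any() else None)
E
python3 -c "
import cv2
a=cv2.imread('pics/side3.png');cv2.imwrite('pics/side3c.png',cv2.resize(a[150:290,250:390],None,fx=4,fy=4,interpolation=2))"
```

```text
215 [0.413 0.23  0.188] [58 58 54]
218 [0.417 0.22  0.177] [57 55 50]
221 [0.424 0.202 0.162] [59 57 54]
224 [0.422 0.208 0.158] [58 57 54]
227 [0.43  0.187 0.141] [59 58 54]
230 [0.429 0.188 0.135] [62 61 58]
233 [0.428 0.19  0.129] [62 61 58]
236 [0.43  0.185 0.119] [63 61 59]
239 [0.43  0.186 0.113] [73 72 69]
242 [ 0.51  -0.014 -0.002] [130 128 117]
245 [ 0.503  0.004 -0.   ] [137 134 123]
248 [ 0.497  0.019 -0.   ] [138 134 122]
251 [0.49  0.035 0.   ] [139 136 124]
254 [0.484 0.05  0.001] [140 136 125]
257 [ 0.479  0.061 -0.001] [165 163 149]
260 [0.441 0.155 0.046] [212 205 186]
263 [0.434 0.173 0.049] [192 182 158]
266 [0.429 0.183 0.047] [190 180 157]
269 [0.424 0.197 0.048] [212 209 191]
side [0.43322356 0.17535229 0.06745685] [319.  255.8] 1.1936545718924148
side [0.434, 0.175, 0.047] [318.5 264. ] 1.2035337346955783
1029 0.10705108125839224
top [0.43323608 0.17535961 0.06747329] [302.2 239.5] 1.317752054563387
top [0.434, 0.175, 0.047] [302.7 239.9] 1.338211155495156
11 0.17996069583791896
```

View pics/side3c.png

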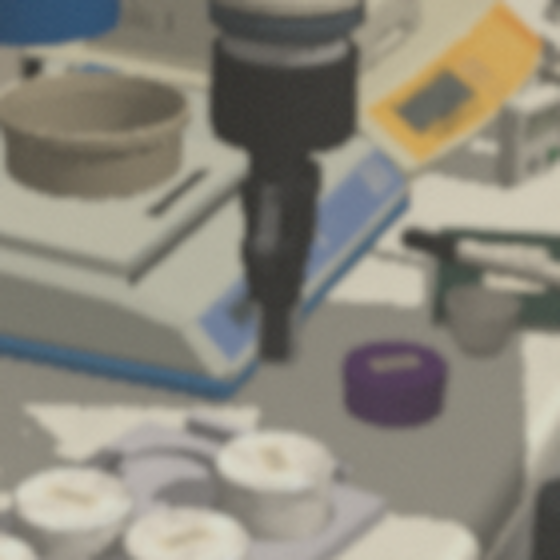

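View pics/w2.png

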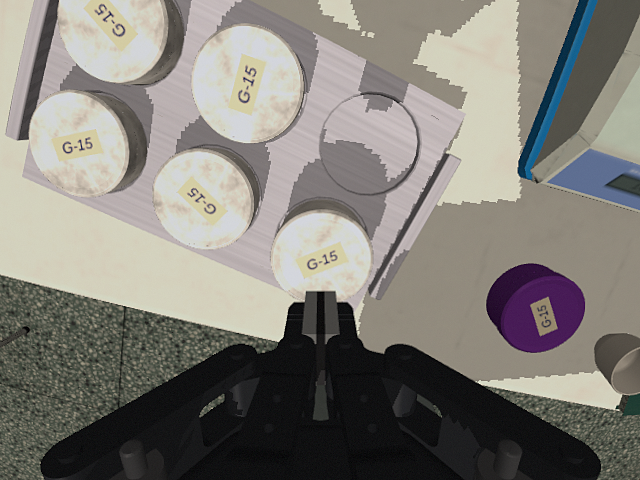

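Run:
```python
from h import *
s=snap('wrist');W=cloud(s)
for r in range(280,380,6): print(r,W[r,312].round(4),W[r,328].round(4),s['range_z'][r,312].round(4))
T=s['camera_from_world'];st=readout.get_state();print(T.round(4),st['eef_pos'],st['qpos'])
for P in (st['eef_pos'],st['eef_pos']+[0,0,.04],[.434,.175,.047]):
    c=T[:3,:3]@P+T[:3,3];x=c[:2]/c[2];x=x*(1+s['k1']*(x@x));K=s['camera_matrix'];print(P,(K[:2,:2]@x+K[:2,2]).round(1),c)
m=masks_of('proud_tin','wrist')[0];P=W[m['region']];print(m['box'],np.nanmedian(P,0))
for n in('side','top'):
  s=snap(n);W=cloud(s);D=np.hypot(W[...,0]-.433,W[...,1]-.175);M=(D<.1)&(W[...,2]>.075)&(W[...,2]<.5)
  for a in np.arange(.09,.4,.03):
    Q=W[M&(W[...,2]>a)&(W[...,2]<a+.03)]
    if len(Q)>3: print(n,a.round(2),len(Q),Q.min(0).round(3),Q.max(0).round(3))
```

```text
280 [0.4184 0.1775 0.0473] [0.421  0.1677 0.0473] 0.2211
286 [0.4142 0.1764 0.047 ] [0.417  0.1666 0.0473] 0.2226
292 [0.442  0.1819 0.1118] [0.4437 0.1751 0.1115] 0.1523
298 [0.4428 0.1819 0.1189] [0.4441 0.1754 0.118 ] 0.1453
304 [0.4423 0.1817 0.1229] [0.4439 0.1754 0.1228] 0.1416
310 [0.4418 0.1815 0.1269] [0.4439 0.1755 0.1279] 0.138
316 [0.4425 0.1815 0.1327] [0.4433 0.1754 0.1314] 0.1323
322 [0.4424 0.1814 0.1368] [0.444  0.1757 0.137 ] 0.1284
328 [0.4427 0.1814 0.1412] [0.4436 0.1757 0.1403] 0.1242
334 [0.4418 0.1811 0.1436] [0.4439 0.1759 0.1447] 0.1221
340 [0.4432 0.1813 0.1493] [0.4446 0.1761 0.1494] 0.1163
346 [0.4429 0.1812 0.1522] [0.4441 0.1761 0.152 ] 0.1137
352 [0.4433 0.1812 0.1559] [0.4441 0.1761 0.1552] 0.11
358 [0.4437 0.1812 0.1595] [0.4419 0.1755 0.1552] 0.1065
364 [0.4412 0.1806 0.1591] [0.4387 0.1746 0.154 ] 0.1077
370 [0.4358 0.1793 0.155 ] [0.4364 0.174  0.1541] 0.1133
376 [0.4337 0.1788 0.1553] [0.4339 0.1733 0.1539] 0.1137
[[ 0.2537 -0.9673 -0.0012  0.0604]
 [-0.919  -0.2415  0.3118  0.438 ]
 [-0.3019 -0.078  -0.9501  0.4061]
 [ 0.      0.      0.      1.
[... 542 characters left out ...]
4 0.148]
side 0.15 150 [0.409 0.147 0.151] [0.436 0.227 0.18 ]
side 0.18 314 [0.406 0.123 0.18 ] [0.454 0.24  0.21 ]
side 0.21 284 [0.395 0.153 0.21 ] [0.466 0.222 0.24 ]
side 0.24 545 [0.394 0.171 0.24 ] [0.467 0.217 0.27 ]
side 0.27 549 [0.393 0.155 0.27 ] [0.471 0.219 0.3  ]
side 0.3 615 [0.393 0.156 0.3  ] [0.471 0.219 0.33 ]
side 0.33 595 [0.394 0.168 0.33 ] [0.463 0.227 0.36 ]
side 0.36 628 [0.394 0.165 0.36 ] [0.465 0.222 0.39 ]
side 0.39 533 [0.381 0.158 0.39 ] [0.47  0.244 0.42 ]
top 0.24 14 [0.395 0.144 0.241] [0.412 0.175 0.261]
top 0.3 46 [0.393 0.143 0.301] [0.41  0.189 0.324]
top 0.33 17 [0.395 0.152 0.332] [0.403 0.179 0.359]
top 0.39 12 [0.393 0.131 0.397] [0.456 0.17  0.419]
```

Both cameras put the real fingertips at z≈0.107, while the reported TCP is 0.0675. They agree on the lid at 0.047, so the readout is about 40 mm too low for the actual fingertips. The gap is therefore about 60 mm, and the first hold was too high to count. I'll go lower in small steps, watching force and pictures.

>>> play_rows([
  [0,[1,-2,-5],0],
  [0,[0,0,-5],0],
  [0,[0,0,-4],0],
  [0,[0,0,0],0],
  [0,[0,0,0],0],
])

```text
time_s: 6.05
eef_pos: [0.4341, 0.1733, 0.0532]
tool_rot: [0.992, 0.127, -0.0, 0.0]
force: [-0.3, -0.4, -0.0]
grip_width: 0.0001
```

```bash
cat > m.py <<'E'
from h import *
def tip():
    s=snap('side');W=cloud(s);D=np.hypot(W[...,0]-.433,W[...,1]-.175);M=(D<.03)&(W[...,2]>.03)
    dark=s['pixels'].max(2)<85
    Q=W[M&dark]; t=Q[Q[:,2]<Q[:,2].min()+.02]
    L=W[M&~dark&(W[...,2]<.06)&(W[...,2]>.034)]
    st=readout.get_state()
    print('side: tip minz',Q[:,2].min().round(4),'p5',np.percentile(Q[:,2],1).round(4),'xy',t[:,:2].mean(0).round(4),'lid z',np.median(L[:,2]).round(4))
    w=snap('wrist');V=cloud(w)
    dk=np.abs(np.arange(640)-320)<18
    D=np.hypot(V[...,0]-.434,V[...,1]-.176); print('wrist lid z',np.nanmedian(V[200:280,290:350,2]).round(4),'tip row292',V[293,312].round(4),V[293,328].round(4))
    print('state',st['time_s'],st['eef_pos'].round(4),st['force'].round(2),st['grip_width'])
tip()
E
python3 m.py
```

```text
side: tip minz 0.0941 p5 0.0993 xy [0.4319 0.1861] lid z 0.0476
wrist lid z 0.0471 tip row292 [0.4431 0.1799 0.0989] [0.4448 0.1732 0.0988]
state 6.1 [0.4342 0.1734 0.0535] [-0.56  1.34  0.32] 0.00023539076670257107
```

The tip is at about 0.094 with no contact. I'll go down another 25 mm to leave a real gap of about 20 mm.

>>> play_rows([
  [0,[0,0,-3],0],
  [0,[0,0,-3],0],
  [0,[0,0,-2],0],
  [0,[0,0,-2],0],
  [0,[0,0,0],0],
])

```text
time_s: 6.65
eef_pos: [0.434, 0.1733, 0.043]
tool_rot: [0.992, 0.127, -0.0, 0.0]
force: [-0.0, -0.0, -0.7]
grip_width: -0.0001
```

```bash
python3 m.py
```

```text
side: tip minz 0.0854 p5 0.0874 xy [0.4317 0.1862] lid z 0.0476
wrist lid z 0.047 tip row292 [0.4431 0.1799 0.0889] [0.4444 0.173  0.0879]
state 6.7 [0.4341 0.1733 0.0433] [-0.36 -0.8  -0.38] -0.0002225434989510137
```

The reported z (0.043) is now below the lid top, and there's still no contact force and the lid hasn't moved. That confirms the readout offset of about 41 mm. I'll go down 15 mm more and hold.

>>> play_rows([
  [0,[0,0,-4],0],
  [0,[0,0,-4],0],
  [0,[0,0,-4],0],
  [0,[0,0,-3],0],
  [0,[0,0,0],0],
])

```text
time_s: 7.25
eef_pos: [0.4338, 0.1732, 0.0277]
tool_rot: [0.992, 0.127, -0.001, 0.0]
force: [-0.0, -0.1, 0.7]
grip_width: 0.0003
```

>>> play_rows([
  [0,[0,0,0],0],
  [0,[0,0,0],0],
  [0,[0,0,0],0],
  [0,[0,0,0],0],
  [0,[0,0,0],0],
])

```text
time_s: 7.75
eef_pos: [0.4343, 0.1734, 0.0286]
tool_rot: [0.992, 0.127, 0.0, -0.0]
force: [0.1, -0.6, -0.2]
grip_width: -0.0001
```

>>> play_rows([
  [0,[0,0,0],0],
  [0,[0,0,0],0],
  [0,[0,0,0],0],
  [0,[0,0,0],0],
  [0,[0,0,0],0],
])

```text
time_s: 8.25
eef_pos: [0.4342, 0.1734, 0.0285]
tool_rot: [0.992, 0.127, 0.0, -0.0]
force: [-0.6, 0.1, 0.2]
grip_width: -0.0
```

>>> play_rows([
  [0,[0,0,0],0],
  [0,[0,0,0],0],
  [0,[0,0,0],0],
  [0,[0,0,0],0],
  [0,[0,0,0],0],
])

```text
time_s: 8.75
eef_pos: [0.4342, 0.1734, 0.0285]
tool_rot: [0.992, 0.127, 0.0, -0.0]
force: [-0.6, 0.4, 0.1]
grip_width: 0.0004
```

>>> play_rows([
  [0,[0,0,0],0],
  [0,[0,0,0],0],
  [0,[0,0,0],0],
  [0,[0,0,0],0],
  [0,[0,0,0],0],
])

```text
time_s: 9.25
eef_pos: [0.4342, 0.1733, 0.0285]
tool_rot: [0.992, 0.127, -0.0, -0.0]
force: [-0.5, 0.0, 0.4]
grip_width: 0.0001
```

```bash
python3 m.py
python3 - <<'E'
from h import *
snap('side','s4.png');a=cv2.imread('pics/s4.png');cv2.imwrite('pics/s4c.png',cv2.resize(a[190:310,250:390],None,fx=4,fy=4,interpolation=2))
E
```

```text
side: tip minz 0.0704 p5 0.0753 xy [0.4317 0.1864] lid z 0.0476
wrist lid z 0.0468 tip row292 [0.4434 0.18   0.0745] [0.445  0.1732 0.0742]
state 9.3 [0.4342 0.1734 0.0285] [ 0.27 -0.21 -0.61] -0.0002668556549833129
```

View pics/s4c.png

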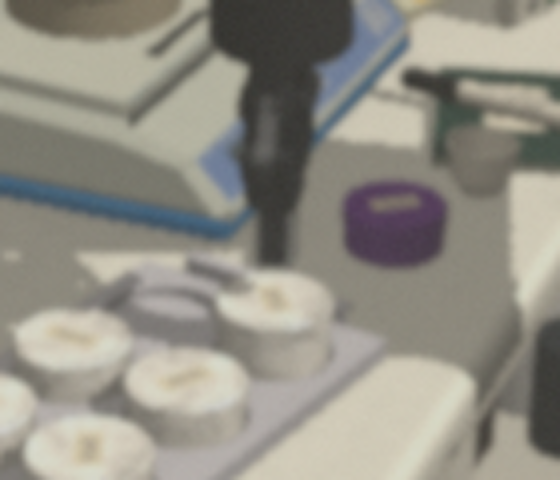

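The tip is at crop (272,265), about 22 mm above the lid centre at crop (276,297). The lid is still proud and the two-second hold is done. Now I'll press in small steps while watching force.

>>> play_rows([
  [0,[0,0,-5],0],
  [0,[0,0,-5],0],
  [0,[0,0,-4],0],
  [0,[0,0,-2],0],
  [0,[0,0,0],0],
])

```text
time_s: 9.9
eef_pos: [0.4339, 0.1732, 0.0119]
tool_rot: [0.992, 0.127, -0.001, 0.0]
force: [0.9, 0.7, -0.1]
grip_width: -0.0002
```

>>> play_rows([
  [0,[0,0,-2],0],
  [0,[0,0,-2],0],
  [0,[0,0,-2],0],
  [0,[0,0,0],0],
])

```text
time_s: 10.3
eef_pos: [0.4342, 0.1733, 0.0063]
tool_rot: [0.992, 0.127, -0.0, -0.0]
force: [-0.3, -0.4, -0.5]
grip_width: 0.0
```

```bash
python3 m.py
```

```text
side: tip minz 0.0498 p5 0.0523 xy [0.4319 0.1863] lid z 0.0445
wrist lid z 0.0403 tip row292 [0.4429 0.1799 0.0516] [0.4452 0.1733 0.0527]
state 10.35 [0.4342 0.1733 0.0064] [-0.26 -1.34 -0.34] -0.00010116393325562302
```

>>> play_rows([
  [0,[0,0,-1],0],
  [0,[0,0,-1],0],
  [0,[0,0,-1],0],
  [0,[0,0,-1],0],
  [0,[0,0,0],0],
])

```text
time_s: 10.9
eef_pos: [0.4342, 0.1733, 0.0023]
tool_rot: [0.992, 0.127, -0.0, 0.0]
force: [-0.4, -0.5, 0.1]
grip_width: 0.0
```

>>> play_rows([
  [0,[0,0,-1],0],
  [0,[0,0,-1],0],
  [0,[0,0,-1],0],
  [0,[0,0,0],0],
])

```text
time_s: 11.3
eef_pos: [0.4343, 0.1734, -0.0006]
tool_rot: [0.992, 0.127, 0.0, -0.0]
force: [-1.0, -0.2, 1.7]
grip_width: 0.0002
```

```bash
python3 m.py
python3 - <<'E'
from h import *
s=snap('wrist','w5.png');W=cloud(s);print([W[r,c].round(4).tolist() for r,c in ((270,290),(280,300),(270,340),(250,320))])
E
```

```text
side: tip minz 0.041 p5 0.0458 xy [0.4316 0.186 ] lid z 0.0379
wrist lid z 0.0331 tip row292 [0.4436 0.18   0.0457] [0.4452 0.1733 0.0455]
state 11.35 [ 0.4343  0.1734 -0.0005] [ 0.6   0.17 -0.05] -0.00042027584910602064
[[0.4481, 0.1915, 0.0377], [0.4439, 0.1859, 0.0364], [0.4536, 0.1699, 0.0373], [0.4611, 0.1811, 0.0389]]
```

View pics/w5.png

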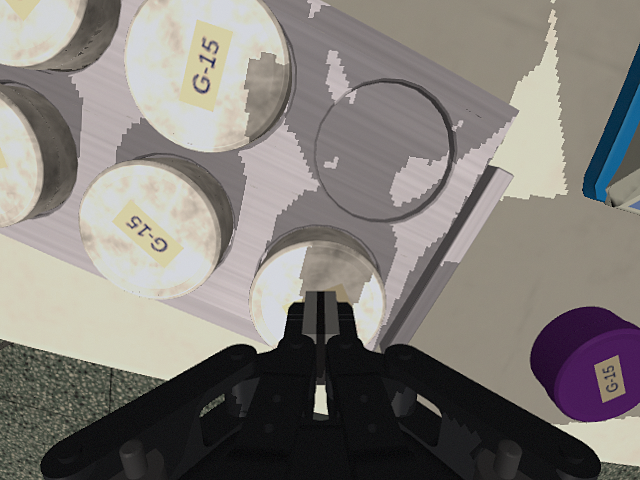

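The lid's top face now reads about 0.038. I'll press gently on until the force shows it has seated.

>>> play_rows([
  [0,[0,0,-1],0],
  [0,[0,0,0],0],
])

```text
time_s: 11.65
eef_pos: [0.4343, 0.1734, -0.0006]
tool_rot: [0.992, 0.127, 0.0, -0.0]
force: [-2.9, -0.8, 6.1]
grip_width: 0.0004
```

>>> play_rows([
  [0,[0,0,-1],0],
  [0,[0,0,0],0],
])

```text
time_s: 11.85
eef_pos: [0.4344, 0.1734, -0.0007]
tool_rot: [0.992, 0.127, 0.0, -0.0]
force: [-5.4, -2.5, 10.4]
grip_width: -0.0001
```

The TCP stalls at -0.0007 while the force climbs to 10 N, so the lid is hard home. I'll draw back up about 20 mm.

>>> play_rows([
  [0,[0,0,1],0],
  [0,[0,0,2],0],
  [0,[0,0,5],0],
  [0,[0,0,8],0],
  [0,[0,0,6],0],
])

```text
time_s: 12.35
eef_pos: [0.4344, 0.1734, 0.0203]
tool_rot: [0.992, 0.127, 0.0, -0.0]
force: [0.0, 0.7, 0.5]
grip_width: -0.0004
```

>>> play_rows([
  [0,[0,0,0],0],
  [0,[0,0,0],0],
  [0,[0,0,0],0],
  [0,[0,0,0],0],
  [0,[0,0,0],0],
])

```text
time_s: 12.85
eef_pos: [0.434, 0.1733, 0.0191]
tool_rot: [0.992, 0.127, -0.0, 0.0]
force: [-0.6, 0.1, -0.1]
grip_width: 0.0001
```

```bash
python3 m.py
python3 - <<'E'
from h import *
s=snap('side','s6.png');a=cv2.imread('pics/s6.png');cv2.imwrite('pics/s6c.png',cv2.resize(a[190:310,250:390],None,fx=4,fy=4,interpolation=2))
s=snap('wrist');W=cloud(s)
for d in masks_of('proud_tin','wrist'):
    P=W[d['region']]; z=np.nanmedian(P[:,2]);t=P[abs(P[:,2]-z)<.006]; print(d['p'],np.round(d['box']),z.round(4),((np.nanmin(t,0)+np.nanmax(t,0))/2).round(4))
E
```

```text
side: tip minz 0.0618 p5 0.064 xy [0.4315 0.186 ] lid z 0.0378
wrist lid z 0.0368 tip row292 [0.4428 0.1798 0.0642] [0.4449 0.1732 0.0649]
state 12.9 [0.4341 0.1733 0.0192] [-0.51  0.53 -1.01] -0.0001597967840338549
0.96 [257. 216. 382. 333.] 0.0373 [0.435  0.1751 0.0355]
0.87 [517. 288. 634. 399.] 0.0299 [0.4251 0.0059 0.0283]
```

View pics/s6c.png

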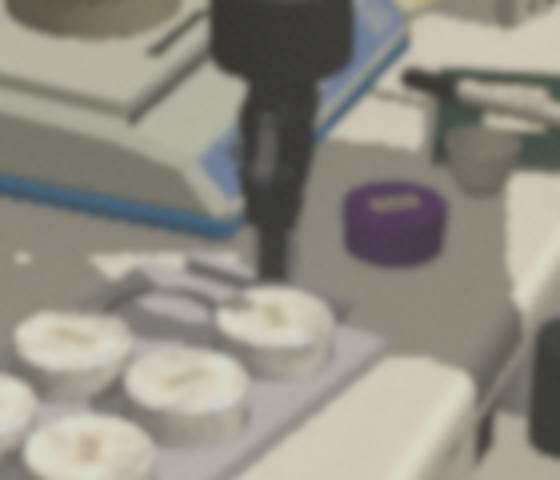

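The lid is home at 0.037–0.038, level with the other tins. The tip (crop 272,278) hangs about 20 mm above the lid centre (crop 276,315), and nothing else has moved. I'll hand it in.

```bash
python3 -c "
from rig import arm
print(arm.finish_job())"
```

```text
the job is handed in; nothing more can be done
None
```

I pointed at the proud tin for two seconds, pressed its lid home and drew back up to finish pointing about 20 mm above it. I then handed the job in at about 13 s; no verdict is reported.

- **Which tin:** it was the near-right one, beside the empty seat. Its lid stood at z≈0.0475, against about 0.037 for the other four.
- **Pressing:** the lid stopped moving while the force rose to about 10 N. Afterwards its top read 0.037–0.038 in both the side and wrist cameras, and its tin had not shifted.
- **Final checks:** the force reading was within its noise of about 1 N. In the last side picture the other tins and bystanders in view looked untouched, though I didn't measure their positions again.
- **Disagreement:** the reported TCP height was about 40 mm lower than the fingertips really were, according to the side and wrist depth and the contact height. My first hold was therefore too high, about 60 mm above the lid. I went lower and repeated it at about 22 mm, trusting the cameras, before pressing.

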